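Feel a filed ski's edges for burrs

ROBOT

A 7-joint arm with a two-finger parallel gripper is mounted at the origin on the work surface. World frame = base frame: x ahead of the robot, y to its left, z up, the work surface at z = 0. Lengths are in mm, angles in rad, forces in N, time in s.
With the tool pointing down it reaches from about 350 to 900 mm from the base axis. Payload 19.9 kg.
Tool frame: the origin (TCP) lies midway between the tips of the shut fingers; the grasp point (between the pads) lies 19 mm behind it; z points along the fingers, y is the line along which they close (so a half turn about z gives the same grasp; the last joint's range is limited). The gripper opens to 85 mm and grips with 20 to 120 N. Pads are 22 mm wide; open, the fingers measure 114 mm over their backs; the gripper's body (76 mm by 85 mm) begins 54 mm behind the grasp point. The pads swing forward as they close: fully open they stand 13 mm farther back than shut.
Start: joints at [1.274, 0.417, -0.01, 1.614, 0.005, 1.111, -0.053], TCP at [157.528, -604.803, 231.26] pointing down, gripper open.
Joint ranges: [-2.81, 2.81], [-0.39, 2.02], [-1.27, 1.25], [0.06, 2.57], [-1.19, 4.33], [0.19, 2], [-2.82, 2.82]. Speed limits (rad/s): [1.89, 1.89, 2.39, 2.39, 3.01, 3.01, 3.01].

INTERFACE

Orientations are given as a unit quaternion [x, y, z, w].
In Python, from bench import status, viewer, robot, search_frame gives the robot as it stands.
- The arm moves only by the shell command python3 -m handwheel 'ROWS' [FORCE]. ROWS is JSON, a list of rows, each an object of numbers: "gripper": the closure, from -1 (fully open) to 1 (shut); "tx", "ty", "tz": the shift along the tool's x, y, z in mm; "wx", "wy", "wz": the turn, a rotation vector about the tool's x, y, z in rad. In form: [{"gripper": .., "tx": .., "ty": .., "tz": .., "wx": .., "wy": .., "wz": ..}, ...]. A call has 1 to 8 rows; each row shifts and turns the commanded pose from where the row before left it, along the tool's axes as they then stand; what a row does not reach is not made up. A row lasts 1/10 s, in which the tool goes at most 50 mm and 8.59 degrees, less where a joint would pass 70% of its speed; a pose out of reach is approached as far as the arm can. A call is refused whole if a number of a shift passes 50 or a number of a turn 0.15, either way. A call with a gripper value outside its range is refused whole. The fingers move at their own pace and stop on an object; FORCE is the grip in N (left out, the last holds). Time passes only in rows, so rows that do not move let the fingers close. It gives the time, the measured TCP pose, the force, the opening and the grip force at its end, in the units of the state.
- status.get_obs(): the state, without advancing time (a new reading comes with each control period).
- viewer.snapshot(name): name is "scene" or "top"; returns a dict with "image" (420x560x3 uint8, blue, green, red), "range_z" (420x560 float32, mm along the optical axis (not along the pixel's ray), 0 where there is no reading), "mtx" (3x3 intrinsics, pixels), "R" (3x3) and "t" (3): a world point X has camera coordinates R X + t. Camera axes: x right, y down, z forward; pixel columns grow to the right and rows downward; lengths in mm; the calibration is good to about 2 mm. A picture is of the moment at which its call begins.
- robot.finish_job(): hands the job in; it is judged then, once.
Trained networks look in the newest picture that a camera, given by its name, has taken for a name from the list of things; names that differ only in an ending like _2 or _b are one class to them, and where a whole thing is asked for, a point or a joint stands for the part that bears it (a point fixed in the world has none). Each returns a list of dicts, best first, with "p" (0 to 1); they miss things now and then, are a little off and sometimes report something else, mostly with a low value. They report only what shows in the picture. A call takes as long as a camera call.
- search_frame(label, camera): "position" ([column, row] in pixels, amid what is visible of it).
The state is a dict: "time": time; "qpos": joint angles; "qd": joint speeds; "effort": joint torques, N m; "position": TCP position; "orientation": TCP orientation; "contact_force": force on the tool from outside, world axes, zero at the start; "ft_torque": the same for the moment, N m; "opening": finger opening in mm; "gripper_force": force on a finger pad.
Only numpy, scipy, OpenCV 4.12 (cv2) and the standard library are available. Lean on these libraries where they do the work, as an engineer would, in place of code of your own. Each camera call takes 0.05 s, during which the arm holds its last target. There are 200 camera calls.

TASK

The child's ski clamped base up in the two bench vises has just been filed, so feel its two steel edges for burrs. With your fingertips resting lightly on the steel, run along the edge nearest you from beside the vise at the tip end to beside the vise at the tail end in one pass without lifting off, then do the far edge the same way, again tip to tail. Do not press hard or pull up on the ski, and leave everything else on the bench where it stands.

Things in the scene. Friction and masses are not known exactly. Their poses are not given: they have to be found in the camera images.
- ski_mid (a point): centre of the upturned ski's black base (yellow middle stripe), midway between the vises, level with the tops of the steel edges, 132 mm above the bench. y points along the ski to its tip (wider, curving down to the bench, on the robot's left), x across it away from the robot, z up. The ski is 1198 mm long, 16 mm thick; for |y| under 240 mm it is straight, level and 68 mm wide
- edge_near (a point): the bright steel edge nearer the robot: its straight part, 480 mm long, 3 mm wide, 1.5 mm proud of the black base; origin at its middle, on its top, which is x = -32.5 mm, z = 0 from point ski_mid; y along it towards the tip
- edge_far (a point): the bright steel edge farther from the robot: the same, at x = +32.5 mm from point ski_mid
- vise_tip (a point): the grey vise at the tip end: middle of its jaws, y = +210 mm from point ski_mid, at the height of the steel edges. The jaws are 56 mm long (along the ski), hold the ski's side walls, reach 48 mm to either side of the ski's middle and stop 9 mm below the edges; a T-bar screw sticks out towards the robot to x = -92 mm, 31 mm below the edges
- vise_tail (a point): the same vise at the tail end, y = -210 mm from point ski_mid
- ski (a joint): how far the ski is pushed down into the springy rubber pads of the vises, m: 0 at rest, positive down; the pads give 1 mm for about each 6 N, and the edges go down with the ski and come back when let go
- jar: bystander: glass mason jar with a screw lid, 81 mm across, 127 mm tall; origin under its middle; loose
- mug: bystander: closed stainless steel travel mug with a black lid, 79 mm across, 181 mm tall; origin under its middle; loose
- feeder: bystander: plastic bird feeder tube with green tray and cap, standing, 124 mm across the tray, 312 mm tall; origin under its middle; loose
- dog_brush: bystander: wooden dog brush lying on its bristles, 208 mm long, 58 mm wide, 32 mm high; origin on the bench at the neck, x along it towards the brush head; loose
- wax_bar: bystander: pink bar of ski wax, 85 x 38 x 22 mm; origin under its middle; loose
- scraper: bystander: clear yellow plastic wax scraper lying flat, 120 x 62 x 5 mm; origin under its middle; loose

How it is judged:
By the outcome, as a careful person would: the job done as asked, in the order asked, and still so for the second after the job is handed in, with the robot touching nothing.
It also fails if it takes over 66 s, if anything falls off the work surface, if the arm or the gripper's body presses on something with over 40 N, if the wrist force passes 120 N, or if a joint passes its speed limit or range.

## Working session

There is one attempt and no reset: what is moved stays moved. The work goes in short steps, Python scripts to look and compute and a shell command to move; the robot and the scene stay as the last step left them, time stands still between calls to the robot, and variables do not carry over. Pictures are saved under pics/ and viewed, at most 10 in all, crops included, and the job is handed in when it is done.

```bash
mkdir -p pics; cat > h.py <<'E'
import numpy as np, cv2
from bench import status, viewer, robot, search_frame
def px2w(s,u,v,z=None):
    u=float(u);v=float(v)
    K,R,t=np.array(s["mtx"]),np.array(s["R"]),np.array(s["t"])
    d=np.linalg.inv(K)@[u,v,1]
    if z is None:
        p=s["range_z"][int(round(v)),int(round(u))]; return R.T@(d*p-t)
    c=-R.T@t; r=R.T@d; return c+r*(z-c[2])/r[2]
def w2px(s,X):
    p=np.array(s["mtx"])@(np.array(s["R"])@np.array(X)+np.array(s["t"])); return p[:2]/p[2]
E
python3 - <<'E'
from h import *
for c in("scene","top"):
    s=viewer.snapshot(c); cv2.imwrite(f"pics/{c}0.png",s["image"])
    np.savez(f"/tmp/{c}.npz",**s)
    for n in("ski_mid","edge_near","edge_far","vise_tip","vise_tail","jar","mug","feeder","dog_brush","wax_bar","scraper"):
        for r in search_frame(n,c)[:2]:
            print(c,n,round(r["p"],2),np.round(r["position"]),px2w(s,*r["position"]).round())
o=status.get_obs();print(o)
E
```

```text
scene ski_mid 0.88 [176. 272.] [ 520. -253.  131.]
scene edge_near 0.94 [176. 274.] [ 523. -256.  132.]
scene edge_far 0.51 [407. 170.] [769. 221. 149.]
scene vise_tip 0.77 [212. 267.] [ 547. -183.   87.]
scene vise_tail 0.79 [209. 268.] [ 545. -190.   91.]
scene jar 0.84 [362. 240.] [767.  28. 108.]
scene jar 0.53 [213. 266.] [ 548. -181.   87.]
scene mug 0.7 [179. 273.] [ 526. -251.  131.]
scene feeder 0.76 [406. 169.] [769. 220. 151.]
scene dog_brush 0.66 [360. 237.] [762.  30. 111.]
scene dog_brush 0.6 [340. 276.] [757. -26.  34.]
scene wax_bar 0.81 [100. 257.] [ 299. -265.   20.]
scene scraper 0.83 [254. 118.] [305. 305.   9.]
scene scraper 0.45 [178. 274.] [ 524. -253.  130.]
top ski_mid 0.57 [309. 219.] [526. -56. 136.]
top edge_near 0.75 [309. 224.] [513. -55. 132.]
top edge_far 0.84 [309. 221.] [524. -56. 129.]
top vise_tip 0.82 [303. 225.] [511. -39. 132.]
top vise_tip 0.17 [311. 218.] [530. -60. 133.]
top vise_tail 0.57 [307. 223.] [517. -51. 131.]
top vise_tail 0.33 [203. 136.] [731. 235. 208.]
top jar 0.66 [266. 149.] [728.  69. 126.]
top mug 0.86 [378. 145.] [ 731. -239
[... 351 characters left out ...]
': array([ 1.27449319,  0.41740486, -0.01028769,  1.61360679,  0.00472914,
        1.11070837, -0.05299273]), 'qd': array([ 0.00127889,  0.00018923, -0.00066552, -0.00095177, -0.0015711 ,
       -0.00025901,  0.00097622]), 'effort': array([-4.78446727e-04, -8.64207959e+01,  6.77692741e-01, -4.35214269e+01,
        1.90362084e-02,  1.75933725e-03,  4.90726939e-05]), 'position': array([ 157.51578598, -604.79989522,  231.25426309]), 'orientation': array([ 9.91894623e-01,  1.27063184e-01, -4.20864601e-05, -4.49018644e-05]), 'contact_force': array([0.17476855, 0.64765969, 0.31148942]), 'ft_torque': array([-0.03764712,  0.0207726 ,  0.01232581]), 'gripper_force': 0.0, 'opening': 85.36328775352031}
```

View pics/scene0.png

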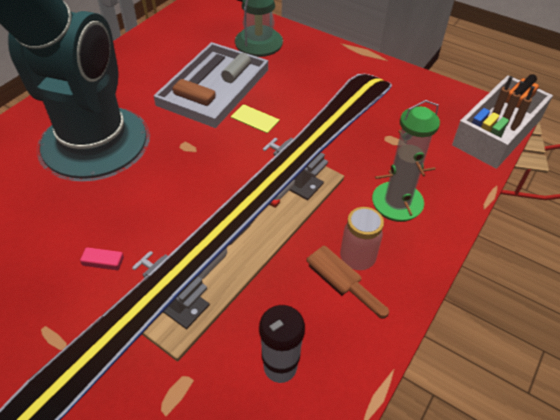

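View pics/top0.png

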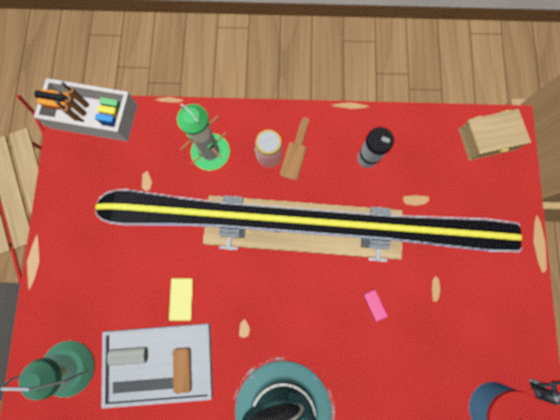

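The scene shows the ski running diagonally, with its stripe from about (20,410) to (375,85), and the vises at (190,290) and (300,175). In the top view the stripe runs from (97,207) to (520,237), with vise jaws at columns ~231 and ~379. The space above the ski is free. Next I fit the ski line and the vise positions.

```bash
python3 - <<'E'
from h import *
for c in("top","scene"):
    s=dict(np.load(f"/tmp/{c}.npz")); im=s["image"]; hsv=cv2.cvtColor(im,cv2.COLOR_BGR2HSV)
    m=cv2.inRange(hsv,(22,120,120),(35,255,255))
    n,l,st,ce=cv2.connectedComponentsWithStats(m)
    k=max(range(1,n),key=lambda i:st[i,2]); v,u=np.where(l==k)
    P=np.array([px2w(s,a,b,130.5) for a,b in zip(u,v)])
    D=np.array([px2w(s,a,b) for a,b in zip(u,v)])
    g=abs(P[:,1])<250
    f=np.polyfit(P[g,1],P[g,0],1); print(c,"stripe x=",f,"resid",np.std(P[g,0]-np.polyval(f,P[g,1])),"yrange",P[:,1].min(),P[:,1].max(),"depth z",np.median(D[g,2]), "x depthfit",np.polyfit(D[g,1],D[g,0],1))
    # depth points: vise jaws sides / ski outline in ski coords
    V,U=np.where(s["range_z"]>0)
    d=np.linalg.inv(s["mtx"])@np.vstack([U,V,np.ones(len(U))])*s["range_z"][V,U]
    W=(s["R"].T@(d-s["t"].reshape(3,1))).T
    th=np.arctan(f[0]); ay=np.array([-np.sin(-th),np.cos(th)]); ay=np.array([f[0],1])/np.hypot(f[0],1); ax=np.array([ay[1],-ay[0]])
    q=W[:,:2]-[f[1],0]; a=q@ax; b=q@ay
    top=(abs(a)<60)&(W[:,2]>126)&(W[:,2]<138)&(abs(b)<200)
    print(" ski top across",np.percentile(a[top],[1,50,99]),"z",np.percentile(W[top,2],[5,50,95]))
    jaw=(abs(a)>37)&(abs(a)<47)&(W[:,2]>112)&(W[:,2]<128)&(abs(b)<330)
    for sg in(-1,1):
        for side in(-1,1):
            w=jaw&(b*sg>0)&(a*side>0)
            if w.sum(): print(" jaw",sg,side,w.sum(),np.percentile(b[w],[0,10,50,90,100]).round())
    tb=(a<-60)&(a>-110)&(W[:,2]>85)&(W[:,2]<120)&(abs(b)<330)
    for sg in(-1,1):
        w=tb&(b*sg>0); print(" tbar",sg,w.sum(),b[w].mean() if w.any() else 0, a[w].min() if w.any() else 0)
for c in("top",):
    im=cv2.imread("pics/top0.png"); cv2.imwrite("pics/crop.png",cv2.resize(im[185:275,190:420],None,fx=3.4,fy=3.4,interpolation=cv2.INTER_CUBIC))
E
```

```text
top stripe x= [5.01229776e-02 5.26721276e+02] resid 6.101749154069152 yrange -636.5346403372341 536.698080506419 depth z 130.64677136056503 x depthfit [4.93193374e-02 5.25802511e+02]
 ski top across [-32.99501244   0.31992199  34.51175035] z [127.46991039 130.64851932 133.92286953]
 jaw -1 -1 75 [-283. -278. -254. -233. -229.]
 jaw -1 1 70 [-326. -280. -254. -233. -228.]
 jaw 1 -1 83 [135. 140. 163. 185. 281.]
 jaw 1 1 73 [135. 140. 161. 186. 297.]
 tbar -1 99 -255.60869437112376 -90.75322699380713
 tbar 1 83 162.49289134668606 -90.91607937945435
scene stripe x= [5.12903395e-02 5.28127980e+02] resid 5.005699637585157 yrange -597.6636831095265 502.6736071921856 depth z 132.18032576760416 x depthfit [2.33536252e-02 5.29206790e+02]
 ski top across [-33.61601077   2.07066336  35.14251777] z [128.65750576 132.00951927 134.85825388]
 jaw -1 -1 87 [-287. -284. -261. -238. -232.]
 jaw -1 1 154 [-288. -285. -263. -238. -232.]
 jaw 1 -1 52 [133. 136. 158. 180. 187.]
 jaw 1 1 122 [131. 134. 163. 299. 330.]
 tbar -1 152 -260.45360219534064 -90.6782544244732
 tbar 1 97 157.90786404589957 -91.42943194552807
```

View pics/crop.png

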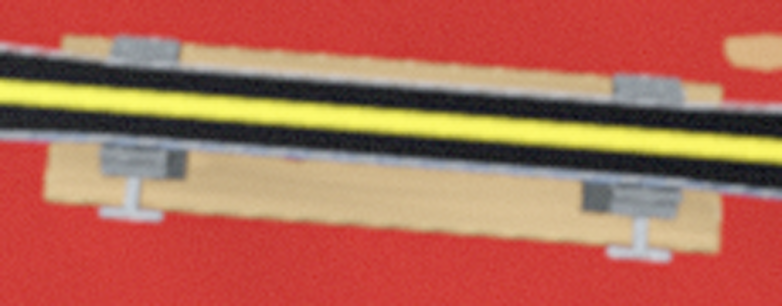

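```bash
python3 -m handwheel '[{"gripper":1,"wz":0.102},{"gripper":1,"wz":0.102},{"gripper":1,"wz":0.102},{"gripper":1,"tx":40,"ty":-30},{"gripper":1,"tx":40,"ty":-30},{"gripper":1,"tx":40,"ty":-30},{"gripper":1,"tx":40,"ty":-30},{"gripper":1,"tx":40,"ty":-30}]' 20
cat > st.py <<'E'
from h import *
from scipy.spatial.transform import Rotation as Ro
o=status.get_obs(); p=o["position"]; ay=np.array([.0507,.9987]); ax=np.array([.9987,-.0507]); r=p[:2]-[525,-48.5]
M=Ro.from_quat(o["orientation"]).as_matrix()
print("t",o["time"],"ski a,b,z",(r@ax).round(1),(r@ay).round(1),(p[2]-132).round(2),"yaw",np.arctan2(M[1,0],M[0,0]).round(4),"zaxis",M[:,2].round(4),"F",o["contact_force"].round(2),"open",round(o["opening"],1))
E
python3 st.py
```

```text
t 1.2 ski a,b,z -338.8 -574.2 99.25 yaw 0.2548 zaxis [-1.e-04  1.e-04 -1.e+00] F [0.17 0.65 0.31] open 85.4validation failed for argument at $[0]...
```

```bash
python3 -m handwheel '[{"gripper":1,"tx":0,"ty":0,"tz":0,"wx":0,"wy":0,"wz":0.102},{"gripper":1,"tx":0,"ty":0,"tz":0,"wx":0,"wy":0,"wz":0.102},{"gripper":1,"tx":0,"ty":0,"tz":0,"wx":0,"wy":0,"wz":0.102},{"gripper":1,"tx":40,"ty":-30,"tz":0,"wx":0,"wy":0,"wz":0},{"gripper":1,"tx":40,"ty":-30,"tz":0,"wx":0,"wy":0,"wz":0},{"gripper":1,"tx":40,"ty":-30,"tz":0,"wx":0,"wy":0,"wz":0},{"gripper":1,"tx":40,"ty":-30,"tz":0,"wx":0,"wy":0,"wz":0},{"gripper":1,"tx":40,"ty":-30,"tz":0,"wx":0,"wy":0,"wz":0}]' 20
python3 st.py
```

```text
time: 2.0
position: [366.4, -463.9, 231.5]
orientation: [1.0, -0.026, 0.0, 0.0]
contact_force: [-0.1, -1.3, 0.2]
opening: 0.1
gripper_force: 0.0
t 2.0 ski a,b,z -137.3 -422.9 99.52 yaw -0.0514 zaxis [ 2.e-04 -3.e-04 -1.e+00] F [-0.11 -1.27  0.21] open 0.1
```

```bash
python3 -m handwheel '[{"gripper":1,"tx":10,"ty":-46,"tz":0,"wx":0,"wy":0,"wz":0},{"gripper":1,"tx":10,"ty":-46,"tz":0,"wx":0,"wy":0,"wz":0},{"gripper":1,"tx":10,"ty":-46,"tz":0,"wx":0,"wy":0,"wz":0},{"gripper":1,"tx":10,"ty":-46,"tz":0,"wx":0,"wy":0,"wz":0},{"gripper":1,"tx":10,"ty":-46,"tz":0,"wx":0,"wy":0,"wz":0},{"gripper":1,"tx":10,"ty":-46,"tz":0,"wx":0,"wy":0,"wz":0},{"gripper":1,"tx":10,"ty":-46,"tz":0,"wx":0,"wy":0,"wz":0},{"gripper":1,"tx":10,"ty":-46,"tz":0,"wx":0,"wy":0,"wz":0}]' >/dev/null
python3 -m handwheel '[{"gripper":1,"tx":5,"ty":-46,"tz":15,"wx":0,"wy":0,"wz":0},{"gripper":1,"tx":5,"ty":-46,"tz":15,"wx":0,"wy":0,"wz":0},{"gripper":1,"tx":5,"ty":-46,"tz":15,"wx":0,"wy":0,"wz":0},{"gripper":1,"tx":5,"ty":-46,"tz":15,"wx":0,"wy":0,"wz":0},{"gripper":1,"tx":5,"ty":-46,"tz":15,"wx":0,"wy":0,"wz":0},{"gripper":1,"tx":0,"ty":0,"tz":0,"wx":0,"wy":0,"wz":0},{"gripper":1,"tx":0,"ty":0,"tz":0,"wx":0,"wy":0,"wz":0},{"gripper":1,"tx":0,"ty":0,"tz":0,"wx":0,"wy":0,"wz":0}]' >/dev/null
python3 st.py
python3 - <<'E'
from h import *
s=viewer.snapshot("top"); im=s["image"].copy()
cv2.imwrite("pics/t1.png",cv2.resize(im[140:270,170:420],None,fx=3,fy=3,interpolation=cv2.INTER_CUBIC))
s=viewer.snapshot("scene"); im=s["image"].copy()
cv2.imwrite("pics/s1.png",cv2.resize(im[80:260,220:460],None,fx=3,fy=3,interpolation=cv2.INTER_CUBIC))
E
```

```text
t 3.6 ski a,b,z -33.2 172.7 24.48 yaw -0.0523 zaxis [ 2.e-04 -3.e-04 -1.e+00] F [ 0.04 -0.25  0.23] open 0.0
```

View pics/s1.png

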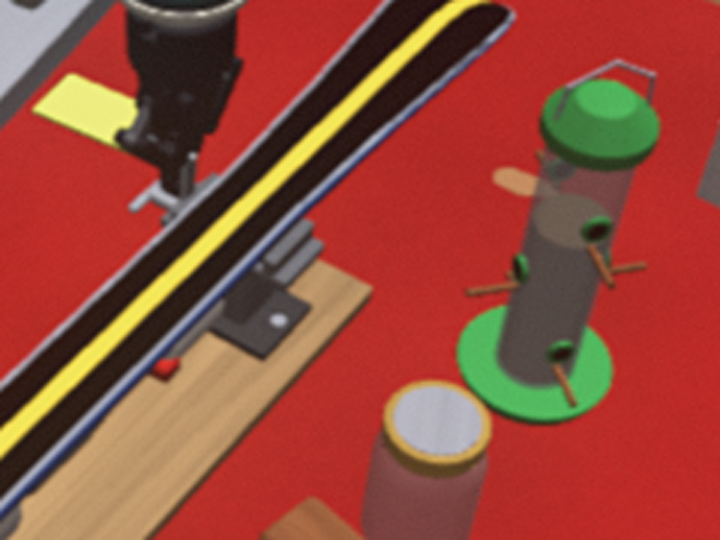

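The scene crop shows the shut fingertips at about (185,190), over the near edge beside the tip vise and still 24 mm above it. I'll go down slowly.

```bash
python3 -m handwheel '[{"gripper":1,"tx":0.5,"ty":-4,"tz":8,"wx":0,"wy":0,"wz":0},{"gripper":1,"tx":0,"ty":0,"tz":7,"wx":0,"wy":0,"wz":0},{"gripper":1,"tx":0,"ty":0,"tz":3,"wx":0,"wy":0,"wz":0},{"gripper":1,"tx":0,"ty":0,"tz":2,"wx":0,"wy":0,"wz":0},{"gripper":1,"tx":0,"ty":0,"tz":1,"wx":0,"wy":0,"wz":0},{"gripper":1,"tx":0,"ty":0,"tz":0,"wx":0,"wy":0,"wz":0}]' >/dev/null
python3 st.py
python3 -m handwheel '[{"gripper":1,"tx":0,"ty":0,"tz":0.5,"wx":0,"wy":0,"wz":0},{"gripper":1,"tx":0,"ty":0,"tz":0.5,"wx":0,"wy":0,"wz":0}]' >/dev/null
python3 st.py
```

```text
t 4.3 ski a,b,z -32.9 177.6 3.22 yaw -0.0512 zaxis [-1.e-04  0.e+00 -1.e+00] F [-0.52 -0.22  0.58] open -0.1
t 4.5 ski a,b,z -32.8 177.7 2.41 yaw -0.0512 zaxis [ 2.e-04  1.e-04 -1.e+00] F [-0.07  0.3  -0.72] open -0.1
```

```bash
for i in 1; do python3 -m handwheel '[{"gripper":1,"tx":0,"ty":0,"tz":0.6,"wx":0,"wy":0,"wz":0},{"gripper":1,"tx":0,"ty":0,"tz":0.6,"wx":0,"wy":0,"wz":0}]'>/dev/null; python3 st.py; done
python3 -m handwheel '[{"gripper":1,"tx":0,"ty":0,"tz":0.5,"wx":0,"wy":0,"wz":0},{"gripper":1,"tx":0,"ty":0,"tz":0,"wx":0,"wy":0,"wz":0}]'>/dev/null; python3 st.py
python3 -m handwheel '[{"gripper":1,"tx":0,"ty":0,"tz":0.4,"wx":0,"wy":0,"wz":0},{"gripper":1,"tx":0,"ty":0,"tz":0,"wx":0,"wy":0,"wz":0}]'>/dev/null; python3 st.py
```

```text
t 4.7 ski a,b,z -32.9 177.6 1.08 yaw -0.0512 zaxis [ 0.e+00  1.e-04 -1.e+00] F [-0.09  0.5  -0.19] open 0.0
t 4.9 ski a,b,z -33.0 177.6 0.5 yaw -0.0512 zaxis [-2.e-04  0.e+00 -1.e+00] F [-0.2  -0.06  0.48] open 0.2
t 5.1 ski a,b,z -32.9 177.6 0.17 yaw -0.0512 zaxis [-0.e+00  1.e-04 -1.e+00] F [-0.05  0.3  -0.6 ] open -0.1
```

```bash
python3 -m handwheel '[{"gripper":1,"tx":0,"ty":0,"tz":0.4,"wx":0,"wy":0,"wz":0},{"gripper":1,"tx":0,"ty":0,"tz":0,"wx":0,"wy":0,"wz":0}]'>/dev/null; python3 st.py
python3 -m handwheel '[{"gripper":1,"tx":0,"ty":0,"tz":0.4,"wx":0,"wy":0,"wz":0},{"gripper":1,"tx":0,"ty":0,"tz":0,"wx":0,"wy":0,"wz":0}]'>/dev/null; python3 st.py
```

```text
t 5.3 ski a,b,z -32.9 177.6 -0.16 yaw -0.0512 zaxis [ 0.  0. -1.] F [-0.43 -0.32  1.16] open -0.3
t 5.5 ski a,b,z -32.9 177.6 -0.52 yaw -0.0512 zaxis [ 1.e-04  1.e-04 -1.e+00] F [-0.77  0.48  2.98] open -0.2
```

Contact is light: 3 N, with the ski pressed down 0.5 mm. I'm starting the stroke, gently at first.

```bash
python3 -m handwheel '[{"gripper":1,"tx":0,"ty":1,"tz":0,"wx":0,"wy":0,"wz":0},{"gripper":1,"tx":0,"ty":3,"tz":0,"wx":0,"wy":0,"wz":0},{"gripper":1,"tx":0,"ty":4,"tz":0,"wx":0,"wy":0,"wz":0},{"gripper":1,"tx":0,"ty":4,"tz":0,"wx":0,"wy":0,"wz":0}]'>/dev/null; python3 st.py
python3 -m handwheel '[{"gripper":1,"tx":0,"ty":4,"tz":0,"wx":0,"wy":0,"wz":0},{"gripper":1,"tx":0,"ty":4,"tz":0,"wx":0,"wy":0,"wz":0},{"gripper":1,"tx":0,"ty":4,"tz":0,"wx":0,"wy":0,"wz":0},{"gripper":1,"tx":0,"ty":4,"tz":0,"wx":0,"wy":0,"wz":0}]'>/dev/null; python3 st.py
```

```text
t 5.9 ski a,b,z -32.9 165.3 -0.55 yaw -0.0512 zaxis [ 2.e-04  2.e-04 -1.e+00] F [0.07 1.8  3.87] open -0.4
t 6.3 ski a,b,z -32.9 149.3 -0.59 yaw -0.0512 zaxis [-0.e+00  1.e-04 -1.e+00] F [-0.59  2.6   3.88] open -0.0
```

```bash
python3 -m handwheel '[{"gripper":1,"tx":0,"ty":5,"tz":0,"wx":0,"wy":0,"wz":0},{"gripper":1,"tx":0,"ty":5,"tz":0,"wx":0,"wy":0,"wz":0},{"gripper":1,"tx":0,"ty":5,"tz":0,"wx":0,"wy":0,"wz":0},{"gripper":1,"tx":0,"ty":5,"tz":0,"wx":0,"wy":0,"wz":0},{"gripper":1,"tx":0,"ty":5,"tz":0,"wx":0,"wy":0,"wz":0},{"gripper":1,"tx":0,"ty":5,"tz":0,"wx":0,"wy":0,"wz":0},{"gripper":1,"tx":0,"ty":5,"tz":0,"wx":0,"wy":0,"wz":0},{"gripper":1,"tx":0,"ty":5,"tz":0,"wx":0,"wy":0,"wz":0}]'>/dev/null; python3 st.py
```

```text
t 7.1 ski a,b,z -33.0 109.2 -0.64 yaw -0.0512 zaxis [-1.e-04  0.e+00 -1.e+00] F [0.37 3.41 4.46] open 0.1
```

```bash
python3 -m handwheel '[{"gripper":1,"tx":0,"ty":5,"tz":0,"wx":0,"wy":0,"wz":0},{"gripper":1,"tx":0,"ty":5,"tz":0,"wx":0,"wy":0,"wz":0},{"gripper":1,"tx":0,"ty":5,"tz":0,"wx":0,"wy":0,"wz":0},{"gripper":1,"tx":0,"ty":5,"tz":0,"wx":0,"wy":0,"wz":0},{"gripper":1,"tx":0,"ty":5,"tz":0,"wx":0,"wy":0,"wz":0},{"gripper":1,"tx":0,"ty":5,"tz":0,"wx":0,"wy":0,"wz":0},{"gripper":1,"tx":0,"ty":5,"tz":0,"wx":0,"wy":0,"wz":0},{"gripper":1,"tx":0,"ty":5,"tz":0,"wx":0,"wy":0,"wz":0}]'>/dev/null; python3 st.py
```

```text
t 7.9 ski a,b,z -33.0 69.2 -0.63 yaw -0.0512 zaxis [-1.e-04  1.e-04 -1.e+00] F [-0.4   2.84  4.55] open 0.2
```

```bash
python3 -m handwheel '[{"gripper":1,"tx":0,"ty":5,"tz":-0.1,"wx":0,"wy":0,"wz":0},{"gripper":1,"tx":0,"ty":5,"tz":0,"wx":0,"wy":0,"wz":0},{"gripper":1,"tx":0,"ty":5,"tz":0,"wx":0,"wy":0,"wz":0},{"gripper":1,"tx":0,"ty":5,"tz":0,"wx":0,"wy":0,"wz":0},{"gripper":1,"tx":0,"ty":5,"tz":0,"wx":0,"wy":0,"wz":0},{"gripper":1,"tx":0,"ty":5,"tz":0,"wx":0,"wy":0,"wz":0},{"gripper":1,"tx":0,"ty":5,"tz":0,"wx":0,"wy":0,"wz":0},{"gripper":1,"tx":0,"ty":5,"tz":0,"wx":0,"wy":0,"wz":0}]'>/dev/null; python3 st.py
python3 -m handwheel '[{"gripper":1,"tx":0,"ty":5,"tz":0,"wx":0,"wy":0,"wz":0},{"gripper":1,"tx":0,"ty":5,"tz":0,"wx":0,"wy":0,"wz":0},{"gripper":1,"tx":0,"ty":5,"tz":0,"wx":0,"wy":0,"wz":0},{"gripper":1,"tx":0,"ty":5,"tz":0,"wx":0,"wy":0,"wz":0},{"gripper":1,"tx":0,"ty":5,"tz":0,"wx":0,"wy":0,"wz":0},{"gripper":1,"tx":0,"ty":5,"tz":0,"wx":0,"wy":0,"wz":0},{"gripper":1,"tx":0,"ty":5,"tz":0,"wx":0,"wy":0,"wz":0},{"gripper":1,"tx":0,"ty":5,"tz":0,"wx":0,"wy":0,"wz":0}]'>/dev/null; python3 st.py
```

```text
t 8.7 ski a,b,z -33.0 29.2 -0.52 yaw -0.0512 zaxis [-1.e-04  1.e-04 -1.e+00] F [-0.27  2.02  4.15] open -0.1
t 9.5 ski a,b,z -33.0 -10.8 -0.53 yaw -0.0513 zaxis [-1.e-04  1.e-04 -1.e+00] F [-0.18  2.42  3.37] open -0.1
```

```bash
python3 -m handwheel '[{"gripper":1,"tx":0,"ty":5,"tz":0,"wx":0,"wy":0,"wz":0},{"gripper":1,"tx":0,"ty":5,"tz":0,"wx":0,"wy":0,"wz":0},{"gripper":1,"tx":0,"ty":5,"tz":0,"wx":0,"wy":0,"wz":0},{"gripper":1,"tx":0,"ty":5,"tz":0,"wx":0,"wy":0,"wz":0},{"gripper":1,"tx":0,"ty":5,"tz":0,"wx":0,"wy":0,"wz":0},{"gripper":1,"tx":0,"ty":5,"tz":0,"wx":0,"wy":0,"wz":0},{"gripper":1,"tx":0,"ty":5,"tz":0,"wx":0,"wy":0,"wz":0},{"gripper":1,"tx":0,"ty":5,"tz":0,"wx":0,"wy":0,"wz":0}]'>/dev/null; python3 st.py
```

```text
t 10.3 ski a,b,z -33.1 -50.7 -0.53 yaw -0.0511 zaxis [-1.e-04  1.e-04 -1.e+00] F [-0.19  2.3   4.06] open 0.2
```

Remaining distance is 127 mm.

```bash
python3 -m handwheel '[{"gripper":1,"tx":0,"ty":5,"tz":0,"wx":0,"wy":0,"wz":0},{"gripper":1,"tx":0,"ty":5,"tz":0,"wx":0,"wy":0,"wz":0},{"gripper":1,"tx":0,"ty":5,"tz":0,"wx":0,"wy":0,"wz":0},{"gripper":1,"tx":0,"ty":5,"tz":0,"wx":0,"wy":0,"wz":0},{"gripper":1,"tx":0,"ty":5,"tz":0,"wx":0,"wy":0,"wz":0},{"gripper":1,"tx":0,"ty":5,"tz":0,"wx":0,"wy":0,"wz":0},{"gripper":1,"tx":0,"ty":5,"tz":0,"wx":0,"wy":0,"wz":0},{"gripper":1,"tx":0,"ty":5,"tz":0,"wx":0,"wy":0,"wz":0}]'>/dev/null; python3 st.py
python3 -m handwheel '[{"gripper":1,"tx":0,"ty":5,"tz":0,"wx":0,"wy":0,"wz":0},{"gripper":1,"tx":0,"ty":5,"tz":0,"wx":0,"wy":0,"wz":0},{"gripper":1,"tx":0,"ty":5,"tz":0,"wx":0,"wy":0,"wz":0},{"gripper":1,"tx":0,"ty":5,"tz":0,"wx":0,"wy":0,"wz":0},{"gripper":1,"tx":0,"ty":5,"tz":0,"wx":0,"wy":0,"wz":0},{"gripper":1,"tx":0,"ty":5,"tz":0,"wx":0,"wy":0,"wz":0},{"gripper":1,"tx":0,"ty":5,"tz":0,"wx":0,"wy":0,"wz":0},{"gripper":1,"tx":0,"ty":5,"tz":0,"wx":0,"wy":0,"wz":0}]'>/dev/null; python3 st.py
```

```text
t 11.1 ski a,b,z -33.1 -90.8 -0.55 yaw -0.0512 zaxis [-1.e-04  1.e-04 -1.e+00] F [0.07 2.61 3.08] open -0.1
t 11.9 ski a,b,z -33.1 -130.8 -0.54 yaw -0.0512 zaxis [-2.e-04  0.e+00 -1.e+00] F [0.89 3.18 3.39] open -0.3
```

```bash
python3 -m handwheel '[{"gripper":1,"tx":0,"ty":5,"tz":0,"wx":0,"wy":0,"wz":0},{"gripper":1,"tx":0,"ty":5,"tz":0,"wx":0,"wy":0,"wz":0},{"gripper":1,"tx":0,"ty":5,"tz":0,"wx":0,"wy":0,"wz":0},{"gripper":1,"tx":0,"ty":5,"tz":0,"wx":0,"wy":0,"wz":0},{"gripper":1,"tx":0,"ty":5,"tz":0,"wx":0,"wy":0,"wz":0},{"gripper":1,"tx":0,"ty":5,"tz":0,"wx":0,"wy":0,"wz":0},{"gripper":1,"tx":0,"ty":5,"tz":0,"wx":0,"wy":0,"wz":0},{"gripper":1,"tx":0,"ty":5,"tz":0,"wx":0,"wy":0,"wz":0}]'>/dev/null; python3 st.py
python3 -m handwheel '[{"gripper":1,"tx":0,"ty":4,"tz":0,"wx":0,"wy":0,"wz":0},{"gripper":1,"tx":0,"ty":2.5,"tz":0,"wx":0,"wy":0,"wz":0},{"gripper":1,"tx":0,"ty":1,"tz":0,"wx":0,"wy":0,"wz":0},{"gripper":1,"tx":0,"ty":0,"tz":0,"wx":0,"wy":0,"wz":0}]'>/dev/null; python3 st.py
```

```text
t 12.7 ski a,b,z -33.1 -170.8 -0.53 yaw -0.0512 zaxis [-1.e-04  1.e-04 -1.e+00] F [0.38 2.3  3.32] open -0.2
t 13.1 ski a,b,z -33.1 -178.0 -0.52 yaw -0.0513 zaxis [-1.e-04 -1.e-04 -1.e+00] F [ 0.44 -0.95  3.07] open -0.4
```

Near pass is done. I'll lift off, go back over the ski, and set down on the far edge.

```bash
python3 -m handwheel '[{"gripper":1,"tx":0,"ty":0,"tz":-5,"wx":0,"wy":0,"wz":0},{"gripper":1,"tx":0,"ty":0,"tz":-20,"wx":0,"wy":0,"wz":0},{"gripper":1,"tx":6,"ty":-20,"tz":-10,"wx":0,"wy":0,"wz":0},{"gripper":1,"tx":10,"ty":-40,"tz":0,"wx":0,"wy":0,"wz":0},{"gripper":1,"tx":10,"ty":-40,"tz":0,"wx":0,"wy":0,"wz":0},{"gripper":1,"tx":10,"ty":-40,"tz":0,"wx":0,"wy":0,"wz":0},{"gripper":1,"tx":10,"ty":-40,"tz":0,"wx":0,"wy":0,"wz":0},{"gripper":1,"tx":10,"ty":-40,"tz":0,"wx":0,"wy":0,"wz":0}]'>/dev/null
python3 -m handwheel '[{"gripper":1,"tx":9.6,"ty":-40,"tz":0,"wx":0,"wy":0,"wz":0},{"gripper":1,"tx":0,"ty":-40,"tz":0,"wx":0,"wy":0,"wz":0},{"gripper":1,"tx":0,"ty":-40,"tz":0,"wx":0,"wy":0,"wz":0},{"gripper":1,"tx":0,"ty":-16,"tz":12,"wx":0,"wy":0,"wz":0},{"gripper":1,"tx":0,"ty":0,"tz":12,"wx":0,"wy":0,"wz":0},{"gripper":1,"tx":0,"ty":0,"tz":6,"wx":0,"wy":0,"wz":0},{"gripper":1,"tx":0,"ty":0,"tz":0,"wx":0,"wy":0,"wz":0},{"gripper":1,"tx":0,"ty":0,"tz":0,"wx":0,"wy":0,"wz":0}]'>/dev/null; python3 st.py
```

```text
t 14.7 ski a,b,z 32.9 176.9 4.71 yaw -0.0527 zaxis [-0.e+00 -4.e-04 -1.e+00] F [-0.1   0.33  0.6 ] open 0.4
```

```bash
python3 -m handwheel '[{"gripper":1,"tx":0,"ty":-1,"tz":2,"wx":0,"wy":0,"wz":0},{"gripper":1,"tx":0,"ty":0,"tz":1,"wx":0,"wy":0,"wz":0},{"gripper":1,"tx":0,"ty":0,"tz":0.6,"wx":0,"wy":0,"wz":0},{"gripper":1,"tx":0,"ty":0,"tz":0,"wx":0,"wy":0,"wz":0}]'>/dev/null; python3 st.py
python3 -m handwheel '[{"gripper":1,"tx":0,"ty":0,"tz":0.6,"wx":0,"wy":0,"wz":0},{"gripper":1,"tx":0,"ty":0,"tz":0,"wx":0,"wy":0,"wz":0}]'>/dev/null; python3 st.py
```

```text
t 15.1 ski a,b,z 32.7 179.0 0.93 yaw -0.0513 zaxis [-0.  0. -1.] F [0.68 0.75 0.3 ] open -0.3
t 15.3 ski a,b,z 32.7 179.1 0.29 yaw -0.0512 zaxis [-1.e-04  1.e-04 -1.e+00] F [ 0.24  0.1  -1.17] open -0.4
```

```bash
python3 -m handwheel '[{"gripper":1,"tx":0,"ty":0,"tz":0.4,"wx":0,"wy":0,"wz":0},{"gripper":1,"tx":0,"ty":0,"tz":0,"wx":0,"wy":0,"wz":0}]'>/dev/null; python3 st.py
python3 -m handwheel '[{"gripper":1,"tx":0,"ty":0,"tz":0.4,"wx":0,"wy":0,"wz":0},{"gripper":1,"tx":0,"ty":0,"tz":0,"wx":0,"wy":0,"wz":0}]'>/dev/null; python3 st.py
```

```text
t 15.5 ski a,b,z 32.7 179.1 -0.08 yaw -0.0511 zaxis [-0.e+00  1.e-04 -1.e+00] F [-1.44 -1.09  1.07] open -0.2
t 15.7 ski a,b,z 32.7 179.1 -0.43 yaw -0.0512 zaxis [ 0.e+00  1.e-04 -1.e+00] F [-1.13  0.14  3.7 ] open 0.2
```

```bash
python3 -m handwheel '[{"gripper":1,"tx":0,"ty":1,"tz":0.05,"wx":0,"wy":0,"wz":0},{"gripper":1,"tx":0,"ty":3,"tz":0,"wx":0,"wy":0,"wz":0},{"gripper":1,"tx":0,"ty":4,"tz":0,"wx":0,"wy":0,"wz":0},{"gripper":1,"tx":0,"ty":5,"tz":0,"wx":0,"wy":0,"wz":0},{"gripper":1,"tx":0,"ty":5,"tz":0,"wx":0,"wy":0,"wz":0},{"gripper":1,"tx":0,"ty":5,"tz":0,"wx":0,"wy":0,"wz":0}]'>/dev/null; python3 st.py
```

```text
t 16.3 ski a,b,z 32.7 155.6 -0.51 yaw -0.0515 zaxis [ 0.e+00  1.e-04 -1.e+00] F [0.41 3.06 4.09] open -0.1
```

```bash
python3 -m handwheel '[{"gripper":1,"tx":0,"ty":5,"tz":0,"wx":0,"wy":0,"wz":0},{"gripper":1,"tx":0,"ty":5,"tz":0,"wx":0,"wy":0,"wz":0},{"gripper":1,"tx":0,"ty":5,"tz":0,"wx":0,"wy":0,"wz":0},{"gripper":1,"tx":0,"ty":5,"tz":0,"wx":0,"wy":0,"wz":0},{"gripper":1,"tx":0,"ty":5,"tz":0,"wx":0,"wy":0,"wz":0},{"gripper":1,"tx":0,"ty":5,"tz":0,"wx":0,"wy":0,"wz":0},{"gripper":1,"tx":0,"ty":5,"tz":0,"wx":0,"wy":0,"wz":0},{"gripper":1,"tx":0,"ty":5,"tz":0,"wx":0,"wy":0,"wz":0}]'>/dev/null; python3 st.py
```

```text
t 17.1 ski a,b,z 32.6 115.7 -0.56 yaw -0.0512 zaxis [-1.e-04  1.e-04 -1.e+00] F [0.25 2.72 3.61] open 0.2
```

```bash
python3 -m handwheel '[{"gripper":1,"tx":0,"ty":5,"tz":0,"wx":0,"wy":0,"wz":0},{"gripper":1,"tx":0,"ty":5,"tz":0,"wx":0,"wy":0,"wz":0},{"gripper":1,"tx":0,"ty":5,"tz":0,"wx":0,"wy":0,"wz":0},{"gripper":1,"tx":0,"ty":5,"tz":0,"wx":0,"wy":0,"wz":0},{"gripper":1,"tx":0,"ty":5,"tz":0,"wx":0,"wy":0,"wz":0},{"gripper":1,"tx":0,"ty":5,"tz":0,"wx":0,"wy":0,"wz":0},{"gripper":1,"tx":0,"ty":5,"tz":0,"wx":0,"wy":0,"wz":0},{"gripper":1,"tx":0,"ty":5,"tz":0,"wx":0,"wy":0,"wz":0}]'>/dev/null; python3 st.py
```

```text
t 17.9 ski a,b,z 32.6 75.7 -0.58 yaw -0.0512 zaxis [-1.e-04  1.e-04 -1.e+00] F [-0.18  2.08  3.84] open 0.1
```

```bash
python3 -m handwheel '[{"gripper":1,"tx":0,"ty":5,"tz":0,"wx":0,"wy":0,"wz":0},{"gripper":1,"tx":0,"ty":5,"tz":0,"wx":0,"wy":0,"wz":0},{"gripper":1,"tx":0,"ty":5,"tz":0,"wx":0,"wy":0,"wz":0},{"gripper":1,"tx":0,"ty":5,"tz":0,"wx":0,"wy":0,"wz":0},{"gripper":1,"tx":0,"ty":5,"tz":0,"wx":0,"wy":0,"wz":0},{"gripper":1,"tx":0,"ty":5,"tz":0,"wx":0,"wy":0,"wz":0},{"gripper":1,"tx":0,"ty":5,"tz":0,"wx":0,"wy":0,"wz":0},{"gripper":1,"tx":0,"ty":5,"tz":0,"wx":0,"wy":0,"wz":0}]'>/dev/null; python3 st.py
```

```text
t 18.7 ski a,b,z 32.6 35.7 -0.58 yaw -0.0513 zaxis [-1.e-04  1.e-04 -1.e+00] F [0.82 2.79 3.05] open 0.3
```

```bash
python3 -m handwheel '[{"gripper":1,"tx":0,"ty":5,"tz":0,"wx":0,"wy":0,"wz":0},{"gripper":1,"tx":0,"ty":5,"tz":0,"wx":0,"wy":0,"wz":0},{"gripper":1,"tx":0,"ty":5,"tz":0,"wx":0,"wy":0,"wz":0},{"gripper":1,"tx":0,"ty":5,"tz":0,"wx":0,"wy":0,"wz":0},{"gripper":1,"tx":0,"ty":5,"tz":0,"wx":0,"wy":0,"wz":0},{"gripper":1,"tx":0,"ty":5,"tz":0,"wx":0,"wy":0,"wz":0},{"gripper":1,"tx":0,"ty":5,"tz":0,"wx":0,"wy":0,"wz":0},{"gripper":1,"tx":0,"ty":5,"tz":0,"wx":0,"wy":0,"wz":0}]'>/dev/null; python3 st.py
```

```text
t 19.5 ski a,b,z 32.5 -4.3 -0.59 yaw -0.0512 zaxis [-1.e-04  1.e-04 -1.e+00] F [-0.03  3.44  3.41] open 0.0
```

```bash
python3 -m handwheel '[{"gripper":1,"tx":0,"ty":5,"tz":0,"wx":0,"wy":0,"wz":0},{"gripper":1,"tx":0,"ty":5,"tz":0,"wx":0,"wy":0,"wz":0},{"gripper":1,"tx":0,"ty":5,"tz":0,"wx":0,"wy":0,"wz":0},{"gripper":1,"tx":0,"ty":5,"tz":0,"wx":0,"wy":0,"wz":0},{"gripper":1,"tx":0,"ty":5,"tz":0,"wx":0,"wy":0,"wz":0},{"gripper":1,"tx":0,"ty":5,"tz":0,"wx":0,"wy":0,"wz":0},{"gripper":1,"tx":0,"ty":5,"tz":0,"wx":0,"wy":0,"wz":0},{"gripper":1,"tx":0,"ty":5,"tz":0,"wx":0,"wy":0,"wz":0}]'>/dev/null; python3 st.py
```

```text
t 20.3 ski a,b,z 32.5 -44.3 -0.61 yaw -0.0512 zaxis [-1.e-04  0.e+00 -1.e+00] F [0.63 2.42 3.97] open -0.0
```

```bash
python3 -m handwheel '[{"gripper":1,"tx":0,"ty":5,"tz":0,"wx":0,"wy":0,"wz":0},{"gripper":1,"tx":0,"ty":5,"tz":0,"wx":0,"wy":0,"wz":0},{"gripper":1,"tx":0,"ty":5,"tz":0,"wx":0,"wy":0,"wz":0},{"gripper":1,"tx":0,"ty":5,"tz":0,"wx":0,"wy":0,"wz":0},{"gripper":1,"tx":0,"ty":5,"tz":0,"wx":0,"wy":0,"wz":0},{"gripper":1,"tx":0,"ty":5,"tz":0,"wx":0,"wy":0,"wz":0},{"gripper":1,"tx":0,"ty":5,"tz":0,"wx":0,"wy":0,"wz":0},{"gripper":1,"tx":0,"ty":5,"tz":0,"wx":0,"wy":0,"wz":0}]'>/dev/null; python3 st.py
```

```text
t 21.1 ski a,b,z 32.5 -84.3 -0.59 yaw -0.0512 zaxis [-0.e+00  1.e-04 -1.e+00] F [0.08 2.79 3.85] open 0.1
```

```bash
python3 -m handwheel '[{"gripper":1,"tx":0,"ty":5,"tz":0,"wx":0,"wy":0,"wz":0},{"gripper":1,"tx":0,"ty":5,"tz":0,"wx":0,"wy":0,"wz":0},{"gripper":1,"tx":0,"ty":5,"tz":0,"wx":0,"wy":0,"wz":0},{"gripper":1,"tx":0,"ty":5,"tz":0,"wx":0,"wy":0,"wz":0},{"gripper":1,"tx":0,"ty":5,"tz":0,"wx":0,"wy":0,"wz":0},{"gripper":1,"tx":0,"ty":5,"tz":0,"wx":0,"wy":0,"wz":0},{"gripper":1,"tx":0,"ty":5,"tz":0,"wx":0,"wy":0,"wz":0},{"gripper":1,"tx":0,"ty":5,"tz":0,"wx":0,"wy":0,"wz":0}]'>/dev/null; python3 st.py
```

```text
t 21.9 ski a,b,z 32.5 -124.3 -0.62 yaw -0.0512 zaxis [-1.e-04  1.e-04 -1.e+00] F [0.39 2.89 3.18] open -0.1
```

Remaining 54 mm, then lift off.

```bash
python3 -m handwheel '[{"gripper":1,"tx":0,"ty":5,"tz":0,"wx":0,"wy":0,"wz":0},{"gripper":1,"tx":0,"ty":5,"tz":0,"wx":0,"wy":0,"wz":0},{"gripper":1,"tx":0,"ty":5,"tz":0,"wx":0,"wy":0,"wz":0},{"gripper":1,"tx":0,"ty":5,"tz":0,"wx":0,"wy":0,"wz":0},{"gripper":1,"tx":0,"ty":5,"tz":0,"wx":0,"wy":0,"wz":0},{"gripper":1,"tx":0,"ty":5,"tz":0,"wx":0,"wy":0,"wz":0},{"gripper":1,"tx":0,"ty":5,"tz":0,"wx":0,"wy":0,"wz":0},{"gripper":1,"tx":0,"ty":5,"tz":0,"wx":0,"wy":0,"wz":0}]'>/dev/null; python3 st.py
python3 -m handwheel '[{"gripper":1,"tx":0,"ty":5,"tz":0,"wx":0,"wy":0,"wz":0},{"gripper":1,"tx":0,"ty":5,"tz":0,"wx":0,"wy":0,"wz":0},{"gripper":1,"tx":0,"ty":3,"tz":0,"wx":0,"wy":0,"wz":0},{"gripper":1,"tx":0,"ty":1,"tz":0,"wx":0,"wy":0,"wz":0},{"gripper":1,"tx":0,"ty":0,"tz":0,"wx":0,"wy":0,"wz":0}]'>/dev/null; python3 st.py
```

```text
t 22.7 ski a,b,z 32.5 -164.3 -0.59 yaw -0.0512 zaxis [-1.e-04  1.e-04 -1.e+00] F [0.02 2.86 5.18] open -0.1
t 23.2 ski a,b,z 32.4 -178.2 -0.59 yaw -0.0514 zaxis [-1.e-04 -2.e-04 -1.e+00] F [-1.06 -1.44  4.81] open 0.1
```

```bash
python3 -m handwheel '[{"gripper":1,"tx":0,"ty":0,"tz":-5,"wx":0,"wy":0,"wz":0},{"gripper":1,"tx":0,"ty":0,"tz":-20,"wx":0,"wy":0,"wz":0},{"gripper":1,"tx":0,"ty":0,"tz":-30,"wx":0,"wy":0,"wz":0},{"gripper":1,"tx":0,"ty":0,"tz":-30,"wx":0,"wy":0,"wz":0},{"gripper":1,"tx":0,"ty":0,"tz":-15,"wx":0,"wy":0,"wz":0},{"gripper":1,"tx":0,"ty":0,"tz":0,"wx":0,"wy":0,"wz":0},{"gripper":1,"tx":0,"ty":0,"tz":0,"wx":0,"wy":0,"wz":0},{"gripper":1,"tx":0,"ty":0,"tz":0,"wx":0,"wy":0,"wz":0}]'>/dev/null; python3 st.py
python3 -c "
from h import *
s=viewer.snapshot('scene'); cv2.imwrite('pics/s2.png',s['image'])"
```

```text
t 24.0 ski a,b,z 31.9 -177.8 98.13 yaw -0.0512 zaxis [-1.8e-03  7.0e-04 -1.0e+00] F [-0.21  0.52  0.41] open -0.2
```

View pics/s2.png

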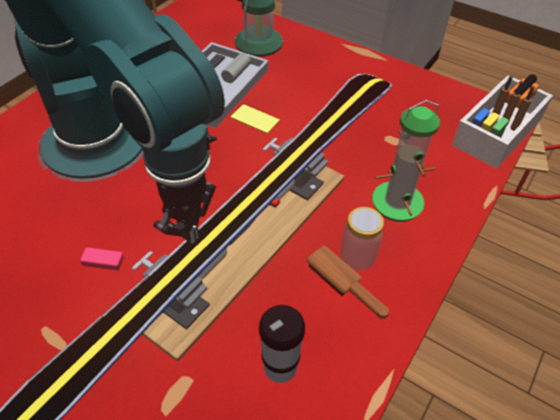

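The gripper hangs clear above the ski at about (195,230), and all the bystanders stand where they were.

```bash
python3 -c "
from bench import robot
print(robot.finish_job())"
```

```text
the job is handed in; nothing more can be done
None
```

I felt both steel edges tip to tail, near edge first and then far, each in one pass from beside one vise to beside the other at about 3–5 N, with contact in every reading; nothing else on the bench looks moved, and I handed the job in at about 24 s.

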